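# Index the banding wheel

### The job

Turn the banding wheel by gently pushing its upright studs round with the fingertips, in either direction, until the black wedge mark at the rim of the turning head lines up with the one long line of the scale ring around it. The small pinch pot stays where it is in the middle of the wheel and rides round with it: do not lift it, tip it or push it off centre. Leave the other things on the table alone.

Things in the scene. Friction and masses are not known exactly. Their poses are not given: they have to be found in the camera images.
- banding_base: fixed foot of the banding wheel (potter's turntable): dark steel disc 236 mm across; its scale ring, 196 to 236 mm across, top 27 mm above the table, has 24 radial white lines 15 degrees apart, 23 of them 7 mm long and one 19 mm long and twice as broad. Origin on the wheel's axis at the table top; z up; the long line lies in its own -x direction, from 98 mm to 117 mm from the axis.
- head_centre (a point): centre of the turning head's top, 30 mm above the table: an aluminium disc 192 mm across with a black wedge mark on top (34 mm long, 12 mm broad, tip pointing outward, 96 mm from the axis, in this point's own -x direction) and four equal rigid upright steel studs, 12 mm thick (18 mm in the lowest 4 mm), 28 mm tall, centres 80 mm from the axis, at 45, 135, 225 and 315 degrees from the wedge mark.
- wheel_head (a joint): angle of the turning head relative to the foot, rad, growing counterclockwise seen from above: 0 (or any whole turn, such as 6.283) when the wedge points exactly at the long line. It turns freely both ways (stops only at -7 and 13), with light friction (about 0.12 N m, some 1.5 N at a stud), and stays where it is left.
- pot_centre (a point): centre, half-way up, of the loose small grey clay pinch pot that stands in the middle of the wheel head: 58 x 64 mm, 36 mm high (top 66 mm above the table), about 0.11 to 0.22 kg.
- clay_lump_centre (a point): bystander: centre of a loose squarish lump of grey clay right of the wheel, 67 x 72 mm, 54 mm high.
- rib_centre (a point): bystander: centre of a loose wooden kidney-shaped rib lying left of the wheel, 62 x 100 mm, 8 mm high.
- stamp_centre (a point): bystander: centre of a loose wooden stamp with a knob standing left of the wheel, 34 x 34 mm, 58 mm high.
- red_stick_centre (a point): bystander: centre of a loose reddish wooden modelling tool lying right of the wheel, 16 x 112 mm, 7 mm high.
There are look-alikes about, which are no part of the job. There is more than one size of the banding_base; the job needs the larger. Leave any purple look-alike of the part that bears pot_centre alone.

How it is judged:
By the outcome, as a careful person would: the job done as asked, in the order asked, and still so for the second after the job is handed in, with the robot touching nothing.
It also fails if it takes over 72 s, if anything falls off the work surface, if the arm or the gripper's body presses on something with over 40 N, if the wrist force passes 120 N, or if a joint passes its speed limit or range.

### The arm

A 6-joint arm with a two-finger parallel gripper is mounted at the origin on the work surface; the furniture and walls round the work are solid. World frame = base frame: x ahead of the robot, y to its left, z up, the work surface at z = 0. Lengths are in mm, angles in rad, forces in N, time in s.
With the tool pointing down it reaches from about 300 to 775 mm from the base axis. Payload 14.6 kg.
Tool frame: the origin (TCP) lies on the centre line of the jaws, within the pads' length; the fingertips stand manip.tcp_to_tips ahead of it and the grasp point (between the pads) lies 5 mm behind it (manip.tcp_to_tips is the distance from the TCP to the fingertips, in mm); z points along the fingers, y is the direction in which the jaws open and shut (so a half turn about z gives the same grasp; the last joint's range is limited). The gripper opens to 94 mm and grips with 3 to 60 N. Pads are 16 mm wide; open, the fingers measure 119 mm over their backs; the gripper's body (75 mm by 177 mm) begins 78 mm behind the grasp point.
Start: joints at [-1.335, 0.3, 1.521, -0, 1.321, -0.067], TCP at [164, -524.97, 219.446] pointing down, gripper open.
Joint ranges: [-3.03, 3.03], [-0.79, 2.21], [0.23, 2.52], [-1.04, 4.18], [0, 3.07], [-2.55, 2.55]. Speed limits (rad/s): [2.22, 2.22, 2.57, 3.14, 3.14, 3.14].

### API

Orientations are given as [roll, pitch, yaw] about the fixed x, y, z axes, in that order (R = Rz(yaw) Ry(pitch) Rx(roll)).
In Python, from cell import manip, optics, workorder gives the robot as it stands. The module is installed in compiled form; this text tells all that it offers.
- The arm moves only by the tool jog_arm, never from a script. Its argument "deltas" is text: rows parted by semicolons, each of 5 numbers parted by spaces: the shift along the tool's x, y, z in mm, then the turn about the tool's z in rad, then the finger opening in mm, from 0 to 94. In form: tx ty tz twist grip; .... A call has exactly 10 rows; each row is the pose to reach, as a shift and turn from the pose commanded when the call began, along the tool's axes at that moment; what a row does not reach only later rows make up. A row lasts 1/8 s, in which the tool goes at most 62.5 mm and 10.7 degrees, less where a joint would pass 70% of its speed; a pose out of reach is approached as far as the arm can. A call with a gripper value outside its range is refused whole. The fingers move at their own pace and stop on an object; "squeeze" is the grip in N (left out, the last holds). Time passes only in rows, so rows that repeat a pose let the fingers close, or fill a call up. It gives the time, the measured TCP pose, the force and the opening at its end, in the units of the state.
- manip.read_state(): the state, without advancing time (a new reading comes with each control period).
- optics.camera(name): name is "scene" or "top" or "wrist"; returns (picture, depth): 400x640x3 uint8, red, green, blue; 400x640 float32, mm along the optical axis (not along the pixel's ray), 0 where there is no reading.
- optics.get_calibration(name): a dict with "intrinsics" (3x3 intrinsics, pixels), "R" (3x3) and "t" (3): a world point X has camera coordinates R X + t; the wrist camera has in their place "hand_eye" (4x4, takes a point from camera to tool coordinates, whose origin is the TCP and whose axes are the flange's). Camera axes: x right, y down, z forward; pixel columns grow to the right and rows downward; lengths in mm; the calibration is good to about 2 mm. A picture is of the moment at which its call begins: read the wrist's pose just before it. get_calibration takes no time and is no camera call.
- workorder.sign_off(): hands the job in, once; it reports no verdict.
The state is a dict: "clock": time; "joints": joint angles; "qd": joint speeds; "effort": joint torques, N m; "eef_pos": TCP position; "eef_rot": TCP orientation; "wrist_force": force on the tool from outside, world axes, zero at the start; "moment": the same for the moment, N m; "finger_gap": finger opening in mm.
Only numpy, scipy, OpenCV 4.12 (cv2) and the standard library are available. Lean on these libraries where they do the work, as an engineer would, in place of code of your own. Each camera call takes 0.05 s, during which the arm holds its last target.

## Working session

There is one attempt and no reset: what is moved stays moved. The work goes in short steps, Python scripts to look and compute and a tool call to move; the robot and the scene stay as the last step left them, time stands still between calls to the robot, and variables do not carry over. Pictures are saved under pics/ and viewed, and the job is handed in when it is done.

Besides the shell and the picture viewer there is one more tool, called after ">>>" as name(argument=value, ...) on one line, values as JSON. jog_arm: Moves the arm, as the interface text tells. Its arguments: {"type":"object","properties":{"deltas":{"type":"string"},"squeeze":{"type":"number"}},"required":["deltas"]}

```bash
mkdir -p pics; python3 - <<'E'
from cell import manip, optics
import cv2,numpy as np
s=manip.read_state();print(s);print(manip.tcp_to_tips)
for n in("top","scene"):
    p,d=optics.camera(n);cv2.imwrite(f"pics/{n}0.png",p[:,:,::-1]);np.savez(f"{n}0.npz",p=p,d=d)
    c=optics.get_calibration(n);print(n,c)
E
```

```text
{'clock': 0.0, 'joints': array([-1.33460734e+00,  3.00441606e-01,  1.52161959e+00, -6.87153607e-06,
        1.32070408e+00, -6.66267892e-02]), 'qd': array([-0.00027512,  0.00049223, -0.00222823, -0.0002025 ,  0.0007737 ,
        0.00143548]), 'effort': array([-5.28860164e-04, -5.31805301e+01, -3.52739847e+01,  7.08260620e-02,
        2.43462611e-02, -1.16759529e-04]), 'eef_pos': array([ 163.93463129, -524.7241301 ,  218.88621467]), 'eef_rot': array([-3.14042220e+00, -7.14288868e-05,  3.02817443e-01]), 'wrist_force': array([ 1.10712188, -0.63161855, -0.11782527]), 'moment': array([ 0.05411218,  0.00370843, -0.01228868]), 'finger_gap': 94.05255071300346}
14.0
top {'intrinsics': array([[470.41570484,   0.        , 320.18806039],
       [  0.        , 470.41570484, 201.40893661],
       [  0.        ,   0.        ,   1.        ]]), 'R': array([[-2.34390334e-03, -9.99996858e-01,  8.88627997e-04],
       [-9.85464940e-01,  2.15889436e-03, -1.69865216e-01],
       [ 1.69862764e-01, -1.27385938e-03, -9.85466904e-01]]), 't': array([ -22.50761706,  359.77620853, 1417.00854882])}
scene {'intrinsics': array([[490.46917852,   0.        , 313.08332408],
       [  0.        , 490.46917852, 198.14915938],
       [  0.        ,   0.        ,   1.        ]]), 'R': array([[ 0.51793149, -0.85541118,  0.00432322],
       [-0.5386009 , -0.33002828, -0.77523571],
       [ 0.66457208,  0.39919049, -0.63165727]]), 't': array([-209.7546637 ,  249.3663113 , 1313.13822454])}
```

View pics/top0.png

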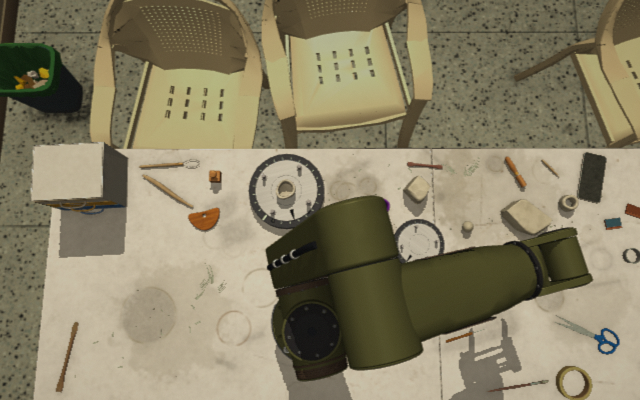

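View pics/scene0.png

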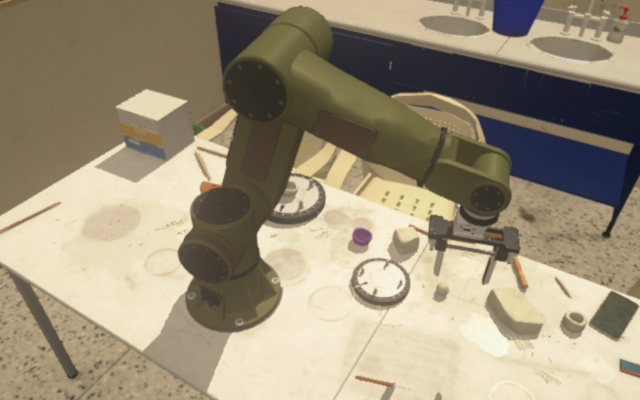

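The larger wheel, with the pot, is at about (286,190) in the top view. The small one is at (419,240), and a purple bowl sits behind the arm. I'll zoom in and measure.

```bash
cat > h.py <<'E'
import numpy as np,cv2
from cell import optics,manip
from scipy.spatial.transform import Rotation as Ro
def ray2plane(uv,K,R,t,z):
    uv=np.atleast_2d(uv).astype(float)
    d=np.c_[uv,np.ones(len(uv))]@np.linalg.inv(K).T@R   # R^T d
    o=-R.T@t
    s=(z-o[2])/d[:,2]
    return o+d*s[:,None]
def cal(n,st=None):
    c=optics.get_calibration(n)
    if n!="wrist": return c["intrinsics"],c["R"],c["t"]
    H=np.array(c["hand_eye"]);T=np.eye(4);T[:3,:3]=Ro.from_euler("xyz",st["eef_rot"]).as_matrix();T[:3,3]=st["eef_pos"]
    M=np.linalg.inv(T@H);return c["intrinsics"],M[:3,:3],M[:3,3]
def ortho(p,K,R,t,z,cx,cy,half,N=600):
    # metric top-down resample of plane z: image up=+x, left=+y
    w=np.array([[cx+half,cy+half,z],[cx+half,cy-half,z],[cx-half,cy-half,z],[cx-half,cy+half,z]])
    q=(w@R.T+t)@K.T;q=(q[:,:2]/q[:,2:]).astype(np.float32)
    H=cv2.getPerspectiveTransform(q,np.float32([[0,0],[N,0],[N,N],[0,N]]))
    return cv2.warpPerspective(p,H,(N,N),flags=cv2.INTER_CUBIC)
E
python3 - <<'E'
from h import *
p=np.load("top0.npz")["p"]
cv2.imwrite("pics/topz.png",cv2.resize(p[140:240,230:350,::-1],None,fx=6,fy=6,interpolation=cv2.INTER_CUBIC))
K,R,t=cal("top")
print(ray2plane([[286.5,191],[248,191],[325,191]],K,R,t,27))
print(optics.get_calibration("wrist"))
E
```

```text
[[393.32316735  80.94320983  27.        ]
 [393.58196002 200.17984978  27.        ]
 [393.06433634 -38.31109701  27.        ]]
{'intrinsics': array([[326.31643708,   0.        , 324.47779662],
       [  0.        , 326.31643708, 197.66604573],
       [  0.        ,   0.        ,   1.        ]]), 'hand_eye': array([[-1.27934749e-03, -9.71455427e-01, -2.37218711e-01,
         6.76310094e+01],
       [ 9.99998279e-01, -1.56147001e-03,  1.00141014e-03,
         6.85099423e-01],
       [-1.34323522e-03, -2.37217022e-01,  9.71455753e-01,
        -1.66782700e+02],
       [ 0.00000000e+00,  0.00000000e+00,  0.00000000e+00,
         1.00000000e+00]])}
```

View pics/topz.png

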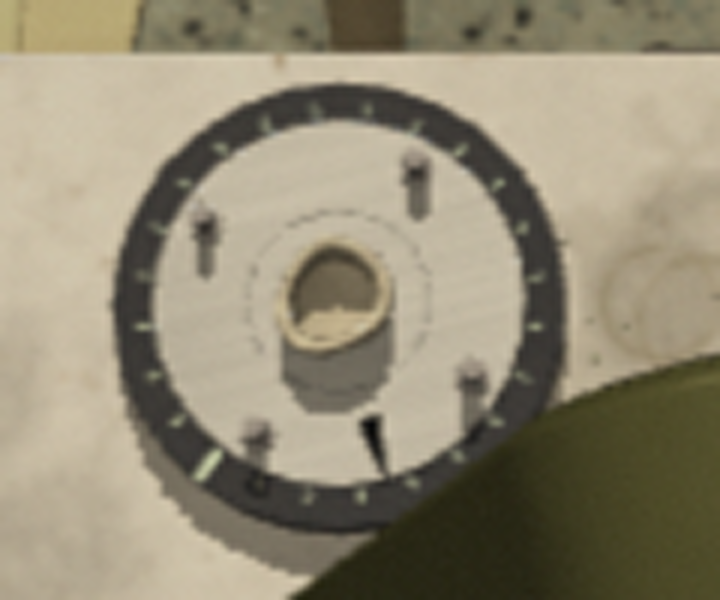

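>>> jog_arm(deltas="20 -19 0 0 60; 45 -42 0 0 60; 72 -68 0 0 40; 100 -94 0 0 40; 128 -121 0 0 20; 156 -147 0 0 20; 184 -174 0 0 20; 210 -198 0 0 20; 230 -217 0 0 20; 246 -232 0 0 20")

```text
clock: 1.35
eef_pos: [330.0, -229.1, 219.3]
eef_rot: [-3.141, 0.0, 0.303]
wrist_force: [0.0, -0.2, 0.4]
finger_gap: 20.0
```

>>> jog_arm(deltas="8 -25 0 0 20; 17 -54 0 0 20; 27 -86 0 0 20; 38 -120 0 0 20; 49 -155 0 0 20; 60 -190 0 0 20; 71 -225 0 0 20; 79 -252 0 0 20; 85 -270 0 0 20; 87 -278 0 0 20")

```text
clock: 2.6
eef_pos: [329.6, 61.8, 219.3]
eef_rot: [-3.142, 0.0, 0.304]
wrist_force: [0.6, -0.1, 0.3]
finger_gap: 20.5
```

```bash
python3 - <<'E'
from h import *
s=manip.read_state();print(s["clock"],s["eef_pos"],s["eef_rot"],s["finger_gap"])
p,d=optics.camera("wrist");np.savez("w1.npz",p=p,d=d,pos=s["eef_pos"],rot=s["eef_rot"])
cv2.imwrite("pics/w1.png",p[:,:,::-1])
p,d=optics.camera("top");cv2.imwrite("pics/top1.png",p[:,:,::-1]);np.savez("top1.npz",p=p,d=d)
E
```

```text
2.6 [329.58793743  61.81444743 219.31272309] [-3.14150908e+00  3.40989670e-04  3.04101442e-01] 20.466870536105894
```

View pics/w1.png

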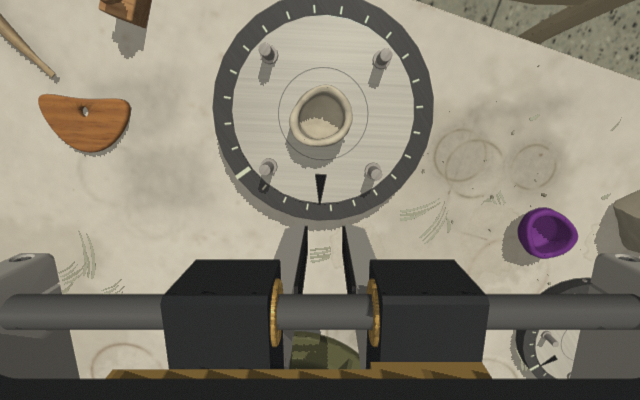

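The wrist view shows the wheel centred near (323,108), the wedge tip at (320,204), the long line at (243,173) and four studs. I'll measure these next.

```bash
cat > meas.py <<'E'
from h import *
import sys
def measure(p,K,R,t,c0,tag):
    N=600;half=150;f=N/(2*half)
    def rect(z): return ortho(p,K,R,t,z,c0[0],c0[1],half,N)
    def w(uv): uv=np.atleast_2d(uv);return np.c_[c0[0]+half-(uv[:,1]+.5)/f, c0[1]+half-(uv[:,0]+.5)/f]
    o=rect(27);g=cv2.cvtColor(o,cv2.COLOR_RGB2HSV)[:,:,2]
    cv2.imwrite(f"pics/{tag}_o27.png",o[:,:,::-1])
    # white ticks: bright blobs inside dark annulus
    yy,xx=np.mgrid[:N,:N];W=w(np.c_[xx.ravel(),yy.ravel()]).reshape(N,N,2)
    c=np.array(c0,float)
    for it in range(4):
        r=np.hypot(W[...,0]-c[0],W[...,1]-c[1])
        m=((r>100)&(r<116)&(g>(145))).astype(np.uint8)
        n,l,st,ce=cv2.connectedComponentsWithStats(m)
        P=[];A=[];I=[]
        for i in range(1,n):
            if st[i,4]>=8: P.append(w(ce[i])[0]);A.append(st[i,4]);I.append(i)
        P=np.array(P);A=np.array(A);k=A.argmax()
        sm=np.delete(P,k,0)
        M=np.c_[2*sm,np.ones(len(sm))];x=np.linalg.lstsq(M,(sm**2).sum(1),rcond=None)[0]
        c=x[:2];rad=np.sqrt(x[2]+c@c)
    ang=np.degrees(np.arctan2(P[:,1]-c[1],P[:,0]-c[0]))
    big=ang[k]; dev=(np.delete(ang,k)-big+7.5)%15-7.5
    print(tag,"ticks",len(P),"centre",c.round(2),"rad",rad.round(2),"long",big.round(2),"area",A[k],np.median(A),"dev mean/std",dev.mean().round(2),dev.std().round(2))
    long2=big+dev.mean()
    # wedge on z=30
    o=rect(30);v=cv2.cvtColor(o,cv2.COLOR_RGB2HSV)[:,:,2]
    cv2.imwrite(f"pics/{tag}_o30.png",o[:,:,::-1])
    r=np.hypot(W[...,0]-c[0],W[...,1]-c[1])
    m=((r>60)&(r<94)&(v<55)).astype(np.uint8)
    n,l,st,ce=cv2.connectedComponentsWithStats(m)
    for i in np.argsort(-st[1:,4])[:3]+1:
        q=W[l==i];a=q.mean(0);d=np.degrees(np.arctan2(a[1]-c[1],a[0]-c[0]))
        vx=cv2.fitLine(q.astype(np.float32),cv2.DIST_L2,0,.01,.01).ravel()
        print("  dark",st[i,4],a.round(1),"ang",d.round(2),"axis",np.degrees(np.arctan2(vx[1],vx[0])).round(2),"-long:",((d-long2+180)%360-180).round(2), "vs own line",((d-big+180)%360-180).round(2))
    return c,long2
E
python3 - <<'E'
from meas import *
D=np.load("w1.npz");K,R,t=cal("wrist",{"eef_pos":D["pos"],"eef_rot":D["rot"]})
measure(D["p"],K,R,t,(395,81),"w1")
E
```

```text
w1 ticks 23 centre [396.71  83.36] rad 103.01 long 142.13 area 303 49.0 dev mean/std 0.05 0.04
  dark 742 [324.2  64.2] ang -165.16 axis 15.05 -long: 52.66 vs own line 52.71
```

```bash
sleep 1
```

```text
(no output)
```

View pics/w1_o30.png

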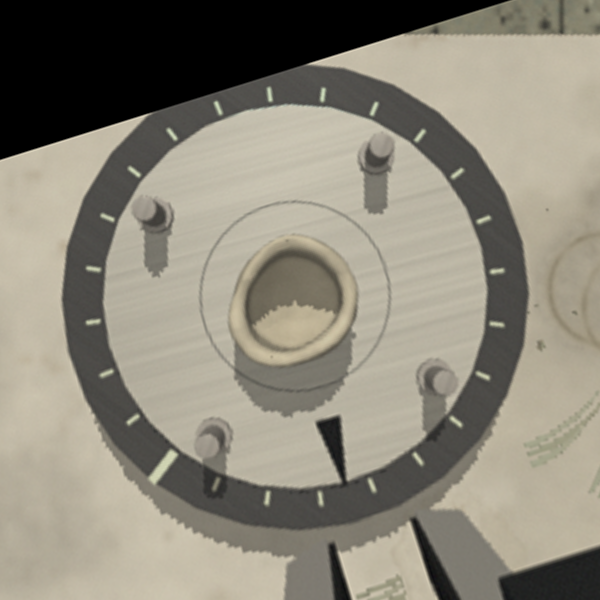

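>>> jog_arm(deltas="13 -5 0 -0.07 20; 28 -12 0 -0.16 20; 46 -20 0 -0.27 20; 65 -28 0 -0.38 20; 84 -36 0 -0.49 20; 102 -43 10 -0.59 20; 118 -50 30 -0.68 20; 129.5 -54.6 60 -0.741 20; 129.5 -54.6 95 -0.741 20; 129.5 -54.6 120 -0.741 20")

```text
clock: 3.95
eef_pos: [436.9, 150.9, 97.9]
eef_rot: [-3.141, 0.001, 1.043]
wrist_force: [0.4, 0.1, 0.4]
finger_gap: 19.9
```

```bash
python3 - <<'E'
from h import *
s=manip.read_state();print(s["clock"],s["eef_pos"],s["eef_rot"],s["finger_gap"],s["wrist_force"])
p,d=optics.camera("wrist");np.savez("w2.npz",p=p,d=d,pos=s["eef_pos"],rot=s["eef_rot"])
cv2.imwrite("pics/w2.png",p[:,:,::-1])
p,d=optics.camera("scene");cv2.imwrite("pics/s2.png",cv2.resize(p[120:260,190:390,::-1],None,fx=4,fy=4))
E
```

```text
3.95 [436.91561675 150.88569529  97.88481691] [-3.14057845e+00  1.12514935e-03  1.04315801e+00] 19.940985724834658 [0.4380025  0.07732633 0.42959808]
```

View pics/w2.png

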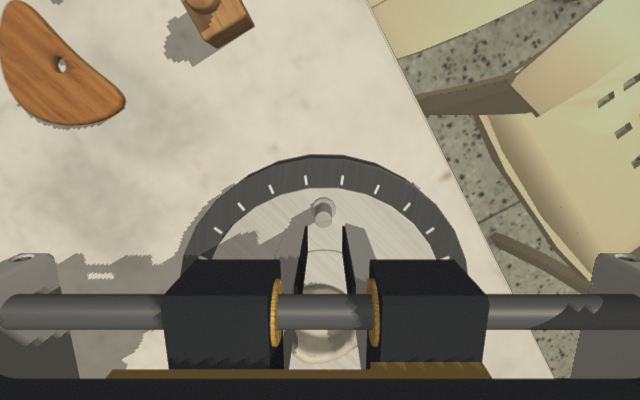

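View pics/s2.png

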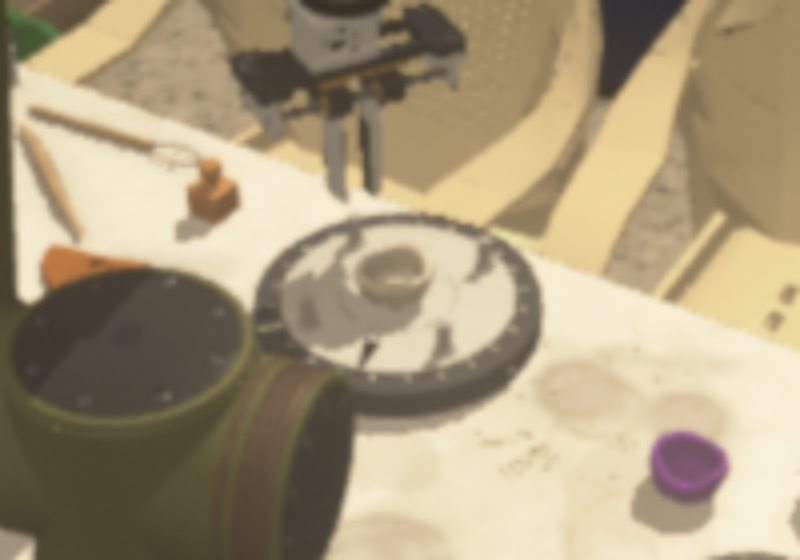

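```bash
python3 - <<'E'
from h import *
D=np.load("w2.npz");s={"eef_pos":D["pos"],"eef_rot":D["rot"]};K,R,t=cal("wrist",s)
cv2.imwrite("pics/w2z.png",cv2.resize(D["p"][180:260,280:370,::-1],None,fx=8,fy=8,interpolation=cv2.INTER_CUBIC))
Rt=Ro.from_euler("xyz",s["eef_rot"]).as_matrix()
for uv in ([323,219],[325,219],[323,215]):
    X=ray2plane([uv],K,R,t,58)[0];print(uv,X.round(1),"tool",(Rt.T@(X-s["eef_pos"])).round(1))
X=ray2plane([[322,207]],K,R,t,34)[0];print(X,(Rt.T@(X-s["eef_pos"])).round(1), D["d"][219,323])
E
```

```text
[323, 219] [437.2 153.1  58. ] tool [ 2.1 -0.8 39.9]
[325, 219] [438.3 152.5  58. ] tool [ 2.1  0.5 39.9]
[323, 215] [438.6 155.5  58. ] tool [ 4.9 -0.8 39.9]
[437.2746037  154.96964663  34.        ] [ 3.8 -1.7 63.9] 213.78918
```

View pics/w2z.png

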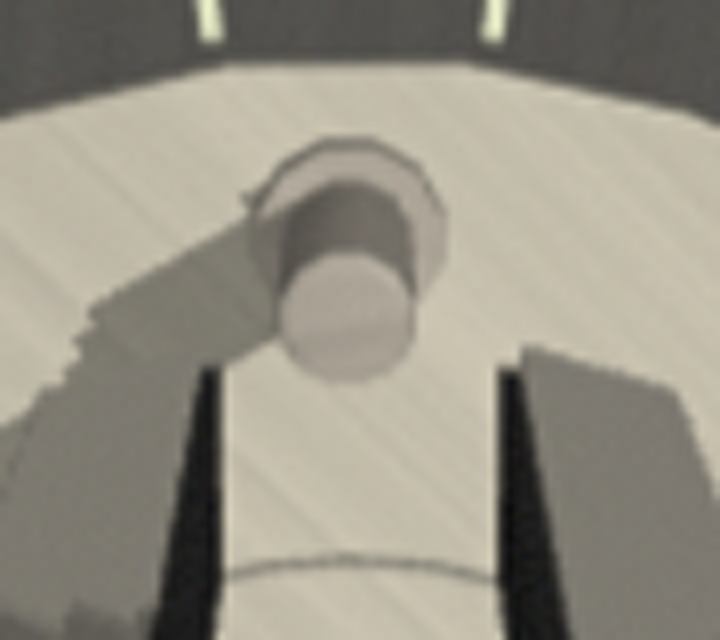

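>>> jog_arm(deltas="0 0 0 0 20; 0 0 5 0 20; 0 0 12 0 20; 0 0 20 0 20; 0 0 28 0 20; 0 0 35 0 20; 0 0 41 0 20; 0 0 45 0 20; 0 0 45 0 20; 0 0 45 0 20")

```text
clock: 5.3
eef_pos: [437.2, 151.9, 54.6]
eef_rot: [3.141, -0.0, 1.044]
wrist_force: [0.4, -0.3, 0.2]
finger_gap: 19.5
```

>>> jog_arm(deltas="-0.05 2.79 0 0.035 20; -0.19 5.58 0 0.07 20; -0.44 8.36 0 0.105 20; -0.78 11.13 0 0.14 20; -1.22 13.89 0 0.175 20; -1.75 16.63 0 0.209 20; -2.38 19.35 0 0.244 20; -3.1 22.05 0 0.279 20; -3.92 24.72 0 0.314 20; -4.82 27.36 0 0.349 20")

```text
clock: 6.55
eef_pos: [458.4, 133.8, 54.4]
eef_rot: [-3.142, 0.0, 0.692]
wrist_force: [-1.9, -0.1, 0.4]
finger_gap: 19.7
```

```bash
python3 - <<'E'
from h import *
s=manip.read_state();print(s["clock"],s["eef_pos"],s["eef_rot"],s["finger_gap"],s["wrist_force"])
v=s["eef_pos"][:2]-[396.7,83.4];print(np.hypot(*v),np.degrees(np.arctan2(v[1],v[0])))
p,d=optics.camera("wrist");cv2.imwrite("pics/w3.png",p[:,:,::-1])
E
```

```text
6.55 [458.38463714 133.76660302  54.41498974] [-3.14152485e+00  1.83996992e-04  6.92481132e-01] 19.669391735911347 [-1.9268929  -0.10244192  0.39775041]
79.63535118261764 39.23224927004316
```

View pics/w3.png

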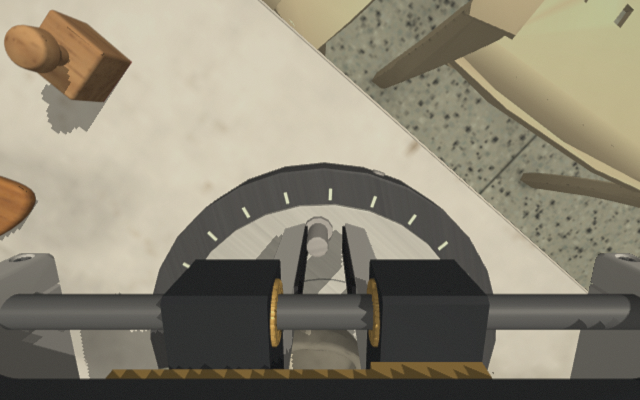

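The stud at (319,230) rides against the trailing finger with about 2 N, so I'll continue.

>>> jog_arm(deltas="-0.05 2.79 0 0.035 20; -0.19 5.58 0 0.07 20; -0.44 8.36 0 0.105 20; -0.78 11.13 0 0.14 20; -1.22 13.89 0 0.175 20; -1.75 16.63 0 0.209 20; -2.38 19.35 0 0.244 20; -3.1 22.05 0 0.279 20; -3.92 24.72 0 0.314 20; -4.82 27.36 0 0.349 20")

```text
clock: 7.85
eef_pos: [472.2, 109.7, 54.5]
eef_rot: [-3.142, -0.0, 0.344]
wrist_force: [-1.0, 1.0, 0.5]
finger_gap: 19.7
```

>>> jog_arm(deltas="-0.05 2.79 0 0.035 20; -0.19 5.58 0 0.07 20; -0.44 8.36 0 0.105 20; -0.78 11.13 0 0.14 20; -1.22 13.89 0 0.175 20; -1.6 15.95 0 0.201 20; -2.06 18 0 0.227 20; -2.38 19.35 0 0.244 20; -2.38 19.35 0 0.244 20; -2.38 19.35 0 0.244 20")

```text
clock: 9.1
eef_pos: [476.6, 90.8, 54.5]
eef_rot: [3.141, -0.0, 0.102]
wrist_force: [0.6, -0.3, 0.4]
finger_gap: 20.1
```

```bash
python3 - <<'E'
from h import *
s=manip.read_state();print(s["clock"],s["eef_pos"],s["eef_rot"],s["finger_gap"],s["wrist_force"])
v=s["eef_pos"][:2]-[396.7,83.4];print(np.hypot(*v),np.degrees(np.arctan2(v[1],v[0])))
p,d=optics.camera("wrist");cv2.imwrite("pics/w4.png",p[:,:,::-1])
p,d=optics.camera("top");cv2.imwrite("pics/t4.png",cv2.resize(p[140:240,230:350,::-1],None,fx=6,fy=6))
E
```

```text
9.1 [476.63126489  90.79780315  54.53379139] [ 3.14148751e+00 -4.31381861e-04  1.02080322e-01] 20.083643167373122 [ 0.58052833 -0.30546919  0.44990353]
80.27287585506168 5.287778540709229
```

View pics/w4.png

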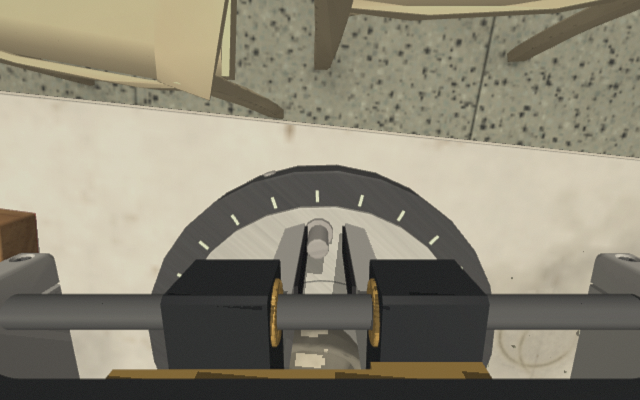

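View pics/t4.png

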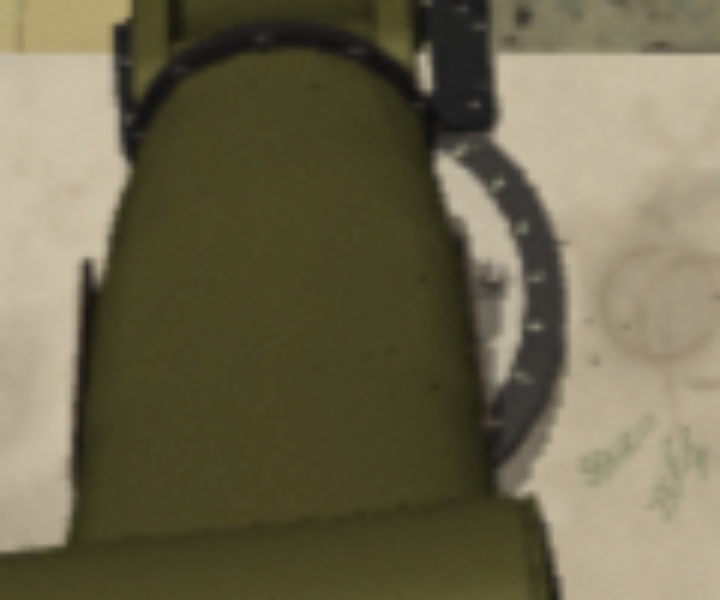

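>>> jog_arm(deltas="0 -1.5 0 0 20; 0 -1.5 -10 0 20; 0 -1.5 -35 0 20; 0 -1.5 -70 0 20; -10 0 -105 0 20; -35 0 -135 0 20; -75 0 -155 0 20; -115 0 -165 0 20; -148 0 -165 0 20; -148 0 -165 0 20")

```text
clock: 10.45
eef_pos: [328.2, 75.8, 220.4]
eef_rot: [-3.142, -0.002, 0.102]
wrist_force: [1.3, -0.3, 0.9]
finger_gap: 19.8
```

```bash
python3 - <<'E'
from meas import *
s=manip.read_state();print(s["clock"],s["eef_pos"],s["eef_rot"],s["qd"].round(3))
p,d=optics.camera("wrist");cv2.imwrite("pics/w5.png",p[:,:,::-1])
measure(p,*cal("wrist",s),(396.7,83.4),"w5")
E
```

```text
10.45 [328.2271791   75.75748541 220.40764427] [-3.14154144e+00 -2.27160271e-03  1.02088432e-01] [-0.001  0.063 -0.053  0.    -0.018 -0.001]
w5 ticks 23 centre [396.88  83.19] rad 103.02 long 142.16 area 301 49.0 dev mean/std 0.01 0.02
  dark 748 [337.8 129.3] ang 142.01 axis -37.95 -long: -0.16 vs own line -0.15
```

View pics/w5_o30.png

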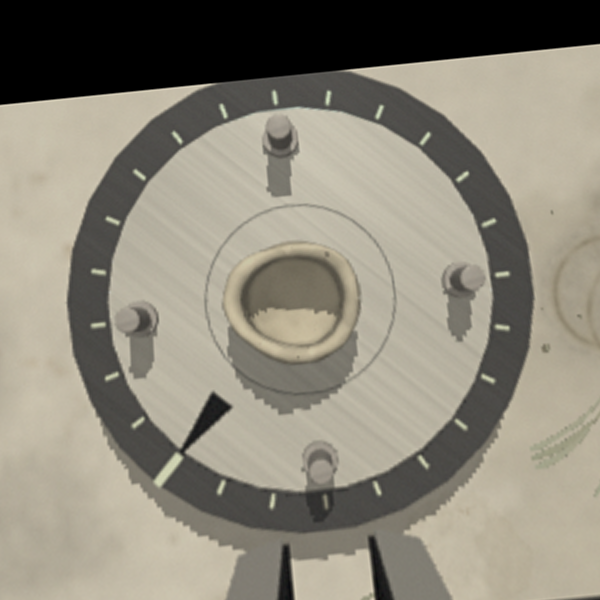

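The wedge lines up with the long line to within 0.2°, the pot is centred and the arm is clear of everything.

```bash
python3 -c "
from cell import workorder
print(workorder.sign_off())"
```

```text
the job is handed in; nothing more can be done
None
```

I turned the larger banding wheel about 53° clockwise, and the wedge mark now lines up with the long line. The job is handed in; sign-off gave no verdict.

- **How:** I straddled one stud with the fingertips 20 mm apart and pushed it slowly round its arc. The wrist-force readings stayed at about 2 N or less. I then lifted clear.
- **Alignment:** The last wrist-camera measurement put the wedge 0.16° from the long line. The scale-ring fit agreed with the measurement taken before the move.
- **Pot:** It rode round with the wheel and is still upright inside the middle circle. I judged that by eye and did not measure it.
- **Other things:** Nothing else was touched. I did not take a separate final picture of the bystanders.
- **Time:** About 10.5 s of the 72 s allowed. The fingers ended about 200 mm above the table, touching nothing.

No check failed or disagreed.

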